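# Tip the tall gauge case out of its rack and stand it in the tray

### The arm

A 7-joint arm with a two-finger parallel gripper is mounted at the origin on a cart in front of the work surface, level with it; the furniture and walls round the work are solid. World frame = base frame: x ahead of the robot, y to its left, z up, the work surface at z = 0. Lengths are in mm, angles in rad, forces in N, time in s.
With the tool pointing down it reaches from about 400 to 875 mm from the base axis. Payload 4.4 kg.
Tool frame: the origin (TCP) lies midway between the tips of the shut fingers; the grasp point (between the pads) lies 19 mm behind it; z points along the fingers, y is the line along which they close (so a half turn about z gives the same grasp; the last joint's range is limited). The gripper opens to 85 mm and grips with 20 to 120 N. Pads are 22 mm wide; open, the fingers measure 114 mm over their backs; the gripper's body (76 mm by 85 mm) begins 54 mm behind the grasp point. The pads swing forward as they close: fully open they stand 13 mm farther back than shut.
Start: joints at [-1.29, 0.628, 0.038, 1.517, -0.027, 0.996, -0.02], TCP at [220.905, 611.325, 231.313] pointing down, gripper open.
Joint ranges: [-3.06, 3.06], [-0.37, 2.12], [-1.25, 1.32], [0.18, 2.47], [-1.1, 4.24], [0.23, 1.98], [-2.94, 2.94]. Speed limits (rad/s): [2.57, 2.57, 3.14, 3.14, 3.14, 3.14, 3.14].

### API

Orientations are given as [roll, pitch, yaw] about the fixed x, y, z axes, in that order (R = Rz(yaw) Ry(pitch) Rx(roll)).
In Python, from cell import telemetry, eyes, ctrl, finder gives the robot as it stands.
- The arm moves only by the tool move_arm, never from a script. Its argument "steps" is a list of rows, each a list of 7 numbers: the turn, a rotation vector about the world's x, y, z in degrees, then the shift along the world's x, y, z in m, then the finger opening in m, from 0 to 0.0854. A call has 1 to 5 rows; each row shifts and turns the commanded pose from where the row before left it; what a row does not reach is not made up. A row lasts 1/10 s, in which the tool goes at most 50 mm and 8.59 degrees, less where a joint would pass 70% of its speed; a pose out of reach is approached as far as the arm can. A call with a gripper value outside its range is refused whole. The fingers move at their own pace and stop on an object; the grip force is fixed at half the most. Time passes only in rows, so rows that do not move let the fingers close. It gives the time, the measured TCP pose, the force, the opening and the grip force at its end, in the units of the state.
- telemetry.read_state(): the state, without advancing time (a new reading comes with each control period).
- eyes.get_image(name): name is "side" or "top"; returns (picture, depth): 384x512x3 uint8, blue, green, red; 384x512 float32, mm along the optical axis (not along the pixel's ray), 0 where there is no reading.
- eyes.calibration(name): a dict with "fx", "fy", "cx", "cy" (pixels), "position" and "attitude" of the camera in the world. Camera axes: x right, y down, z forward; pixel columns grow to the right and rows downward; lengths in mm; the calibration is good to about 2 mm. A picture is of the moment at which its call begins. calibration takes no time and is no camera call.
- ctrl.finish_job(): hands the job in; it is judged then, once.
Trained networks look in the newest picture that a camera, given by its name, has taken for a name from the list of things; names that differ only in an ending like _2 or _b are one class to them, and where a whole thing is asked for, a point or a joint stands for the part that bears it (a point fixed in the world has none). Each returns a list of dicts, best first, with "confidence" (0 to 1); they miss things now and then, are a little off and sometimes report something else, mostly with a low value. They report only what shows in the picture. A call takes as long as a camera call. They do not tell look-alikes from the thing itself.
- finder.boxes_of(camera, name): "location" ([x, y, z] in mm, in the coordinates of the camera as it stood for that picture, good to about 4 mm: the middle of the surface that is visible of it).
- finder.cut_out(camera, name): "mask" (384x512 bool, what is visible of it).
- finder.pinpoint(camera, name): "location" ([x, y, z] in mm, in the coordinates of the camera as it stood for that picture, good to about 4 mm: a listed point, or the origin of a listed thing).
The state is a dict: "clock": time; "qpos": joint angles; "qd": joint speeds; "tau": joint torques, N m; "eef_pos": TCP position; "tool_rot": TCP orientation; "force": force on the tool from outside, world axes, zero at the start; "torque": the same for the moment, N m; "width": finger opening in mm; "gripper_force": force on a finger pad.
Only numpy, scipy, OpenCV 4.12 (cv2) and the standard library are available. Lean on these libraries where they do the work, as an engineer would, in place of code of your own. Each camera call takes 0.05 s, during which the arm holds its last target. There are 200 camera calls.

### The job

The tall gauge case stands tightly between the walls of the rack. Tip its top forward, towards you, until it leans out on the rack's front bar, then grip it, lift it out and stand it upright in the middle of the near blue tray, left of the rack, setting it down on the tray's floor rather than dropping it. Leave the two short cases in their bays and the ring gauge and V-block where they are.

Things in the scene. Friction and masses are not known exactly. Their poses are not given: they have to be found in the camera images.
- tall_case_mid (a point): Centre (half-way up) of the tall gauge case: grey plastic box with a black seam, two latches and a paper card on its front; 54 (x, front to back) x 44 (y, between its sides) x 120 mm (z, height), about 0.3 kg, loose. Axes are its own. It starts upright in one of the rack's three bays, front to the robot, top level with the bay walls. The taller of the three.
- rack: Fixed aluminium rack, 157 mm wide. Origin: mid-width, on the surface plate, at the front edges of the bay walls; x points front to back, z up. Four walls 5 mm thick, x = 0 to 56 mm, up to z = 128 mm, make three bays 47 mm wide centred at y = -52, 0, +52 mm, floor at z = 8 mm. A case at home has its centre at x = 28.5 mm. Bays are open at front, top and back.
- rack_lip (a point): Middle of a 6 mm round lip bar along y at the front foot of all bays (rack x = -3, z = 11 mm): a case tipped forward pivots on it. At the back foot a low rail (rack x = 58.5 to 62.5 mm) reaches up to z = 35 mm; above it the back is open.
- rack_rest (a point): Middle of the 8 mm round rest bar along y in front of the bays (rack x = -30, z = 50.5 mm). Tipped past about 26 degrees, the tall case goes over by itself and stays leaning on this bar, about 34 degrees from upright, its top towards the robot and in front of the bay walls. Let go before that, it falls back home.
- short_case_1_mid (a point): Centre (half-way up) of one short gauge case: like the tall one but 54 x 44 x 95 mm, standing in another bay of the rack. Loose, 0.3 kg; stays where it is.
- short_case_2_mid (a point): Centre of the other short gauge case, 54 x 44 x 95 mm, in the remaining bay. Stays where it is.
- tray: Fixed open blue tray on the mat left of the rack (not the one at the far end), 130 (x) x 200 (y) mm over its walls (142 x 212 over the rim), with walls 3 mm thick and 45 mm high and a flat floor 3 mm thick. Origin: centre of its underside, on the surface plate; its long side is its y axis, z up. It is empty.
- ring_mid (a point): Centre of a steel ring gauge lying flat, 58 mm across, 18 mm high. A bystander.
- vblock_mid (a point): Centre of a steel V-block, 40 x 44 x 34 mm high. A bystander.
- tall_case: The tall case again, with its origin at the centre of its underside, axes as for its centre point.
There are look-alikes about, which are no part of the job. Leave any orange look-alike of the tall_case alone.

How it is judged (in metres and radians):
On the way:
1. the tall case has been tipped forward, its foot still in the rack, and leans by more than 27 degrees (0.47 rad) (angle between tall_case_mid's own z axis and vertical between 0.47 and 0.95 rad and x of tall_case_mid in the frame of rack between -0.045 and 0.02 m and z of tall_case_mid in the frame of rack between 0.055 and 0.092 m), for 0.2 s.
At the end, for the whole second after the job is handed in: the tall case stands upright (within 0.08 rad) on the floor of the blue tray (its centre 59 to 67 mm above the tray's underside), its centre within 35 mm of the tray's centre along each of the tray's axes, released and at rest (angle between tall_case_mid's own z axis and vertical below 0.08 rad and x of tall_case_mid in the frame of tray between -0.035 and 0.035 m and y of tall_case_mid in the frame of tray between -0.035 and 0.035 m and z of tall_case_mid in the frame of tray between 0.059 and 0.067 m and linear speed of tall_case below 0.02 m/s and contact force between the fingers and tall_case below 0.1 N); the robot touches nothing.
It fails at once if a short case moved by more than 15 mm (distance of any of short_case_1_mid, short_case_2_mid from where it was at the start of the episode above 0.015 m).
It fails at once if the ring gauge or the V-block moved by more than 20 mm (distance of any of ring_mid, vblock_mid from where it was at the start of the episode above 0.02 m).
It fails at once if the tall case fell over (leans more than 1.2 rad) (angle between tall_case_mid's own z axis and vertical above 1.2 rad).
It fails at once if the tall case was let go over the tray with its foot more than 15 mm above the tray's floor (contact force between the fingers and tall_case below 0.05 N and horizontal distance between tall_case_mid and tray below 0.08 m and z of tall_case_mid in the frame of tray above 0.078 m).
It also fails if it takes over 58 s, if anything falls off the work surface, if the arm or the gripper's body presses on something with over 40 N, if the wrist force passes 120 N, or if a joint passes its speed limit or range.

## Working session

There is one attempt and no reset: what is moved stays moved. The work goes in short steps, Python scripts to look and compute and a tool call to move; the robot and the scene stay as the last step left them, time stands still between calls to the robot, and variables do not carry over. Pictures are saved under pics/ and viewed, at most 10 in all, crops included, and the job is handed in when it is done.

Besides the shell and the picture viewer there is one more tool, called as name(argument=value, ...), one argument or row to a line, values as JSON. move_arm: Moves the arm, as the interface text tells. Its arguments: {"type":"object","properties":{"steps":{"type":"array"}},"required":["steps"]}

```bash
mkdir -p pics
cat > h.py <<'E'
import numpy as np, cv2
from scipy.spatial.transform import Rotation as R
from cell import telemetry, eyes, ctrl, finder
np.set_printoptions(precision=1,suppress=True)
def cal(n):
    c=eyes.calibration(n); a=np.array(c["attitude"],float)
    M=a if a.shape==(3,3) else R.from_euler('xyz',a).as_matrix()
    return c,M,np.array(c["position"],float)
def w(n,p): c,M,t=cal(n); return M@np.array(p)+t
def px(n,p): c,M,t=cal(n); return [c["cx"]+c["fx"]*p[0]/p[2],c["cy"]+c["fy"]*p[1]/p[2]]
def cloud(n,d):
    c,M,t=cal(n); v,u=np.mgrid[:384,:512]
    P=np.stack([(u-c["cx"])/c["fx"]*d,(v-c["cy"])/c["fy"]*d,d],-1); return P@M.T+t
E
python3 - <<'E'
from h import *
print(eyes.calibration("side"),eyes.calibration("top"))
ims=[]
for n in("side","top"):
    im,d=eyes.get_image(n); cv2.imwrite(f"pics/{n}0.png",im); np.save(f"{n}0.npy",d)
    for k in("tall_case_mid","rack","rack_lip","rack_rest","short_case_1_mid","tray","ring_mid","vblock_mid"):
        for r in finder.pinpoint(n,k)[:4]: print(n,k,round(r["confidence"],2),w(n,r["location"]),np.array(px(n,r["location"])))
    ims.append(im)
cv2.imwrite("pics/a.png",cv2.resize(np.vstack(ims),(800,1200))[:1200])
print(telemetry.read_state())
E
```

```text
{'fx': 368.68164995998103, 'fy': 368.68164995998103, 'cx': 258.67206859748615, 'cy': 185.5959849045786, 'position': array([  65.3, -848.3,  625.5]), 'attitude': array([-2.1,  0. , -0.5])} {'fx': 361.2427259673454, 'fy': 361.2427259673454, 'cx': 251.28419696940682, 'cy': 191.00072612018207, 'position': array([ 294.9,  -42. , 1278.1]), 'attitude': array([-3. , -0. , -1.6])}
side tall_case_mid 0.76 [584.  -18.3  73. ] [278.7 173.3]
side tall_case_mid 0.58 [ 414.3 -415.4   59.7] [307.6 281.4]
side tall_case_mid 0.56 [ 582.4 -474.8   55.5] [388.4 273. ]
side rack 0.78 [552.2 -17.   -1.3] [269.  196.3]
side rack_lip 0.75 [551.  -19.9   5.8] [269.2 195. ]
side rack_lip 0.28 [362.4 -45.9   5. ] [216.1 216.8]
side rack_rest 0.9 [518.  -17.2  50.2] [259.4 185. ]
side rack_rest 0.67 [576.8 -12.3   9.3] [275.2 190.7]
side short_case_1_mid 0.7 [587.9 -64.4  54.9] [287.6 185. ]
side tray 0.68 [472.1 362.2   1.8] [201.  153.3]
side ring_mid 0.76 [362.1 -44.6   5.2] [215.9 216.5]
side ring_mid 0.66 [470.8 363.    2. ] [200.6 153.2]
side vblock_mid 0.95 [ 386.8 -215.6   18. ] [251.3 245.2]
side vbloc
[... 371 characters left out ...]
hort_case_1_mid 0.82 [583.8 -67.9  58.4] [254.5 165.1]
top tray 0.87 [475.2 365.5   0.8] [132.9 199.9]
top tray 0.53 [555.1 -16.7  -2.6] [240.2 176.9]
top ring_mid 0.72 [365.7 -44.6  10.6] [248.5 229.2]
top ring_mid 0.72 [525.  -13.1  47.1] [238.9 182.5]
top vblock_mid 0.52 [ 392.2 -215.6   17.2] [297.4 220.8]
{'clock': 0.9, 'qpos': array([-1.3,  0.6,  0. ,  1.5, -0. ,  1. , -0. ]), 'qd': array([-0.,  0., -0.,  0.,  0., -0., -0.]), 'tau': array([ -0. , -56.3,   1.2, -19.4,   0. ,   0. ,  -0. ]), 'eef_pos': array([220.9, 611.3, 231.3]), 'tool_rot': array([ 3.1, -0. ,  2.8]), 'force': array([-0.6,  0.3, -0.2]), 'torque': array([ 0., -0., -0.]), 'gripper_force': 0.0, 'width': 85.61207820102449}
```

View pics/side0.png

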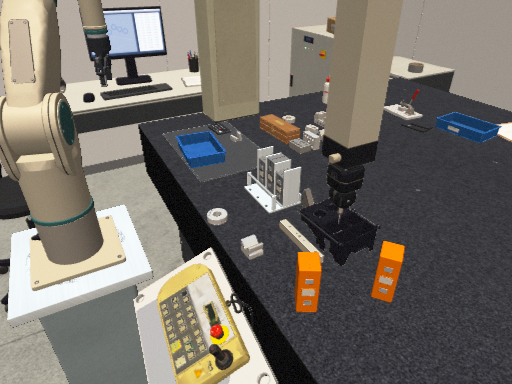

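View pics/top0.png

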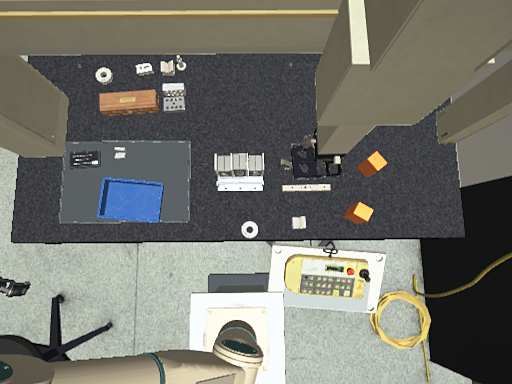

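Run:
```python
from h import *
a=cv2.imread("pics/side0.png")[135:220,235:315]; b=cv2.imread("pics/top0.png")[145:200,205:275]
cv2.imwrite("pics/crop.png",np.hstack([cv2.resize(a,(400,425),interpolation=2),cv2.resize(b,(400,425),interpolation=2)]))
P=cloud("top",np.load("top0.npy")); 
# height grid over rack (top view)
m=(abs(P[...,0]-560)<80)&(abs(P[...,1]+17)<100)&(P[...,2]>20)
Q=P[m]; 
hi=Q[Q[:,2]>85]; print(hi.min(0),hi.max(0),cv2.minAreaRect(hi[:,:2].astype(np.float32)))
for y in range(-100,66,6):
    print(y,[ (lambda s: round(float(np.median(s))) if len(s) else None)(Q[(abs(Q[:,1]-y)<3)&(abs(Q[:,0]-x)<5)][:,2]) for x in range(510,641,10)])
bar=Q[(Q[:,0]<535)&(Q[:,2]>35)]; l=np.polyfit(bar[:,1],bar[:,0],1); print("bar",bar.mean(0),l,bar.min(0),bar.max(0))
for n in("top","side"):
    eyes.get_image(n)
    for k in("tray","rack"):
        r=finder.cut_out(n,k)
        for q in r[:2]:
            S=cloud(n,np.load(f"{n}0.npy"))[q["mask"]]; S=S[S[:,2]>(30 if k=="tray" else 100)]
            if len(S)>10: print(n,k,q["confidence"],cv2.minAreaRect(S[:,:2].astype(np.float32)),np.percentile(S[:,2],[5,50,95]))
```

```text
[551.4 -95.2  85.2] [606.8  63.  133.1] ((579.1969604492188, -16.112838745117188), (55.38005447387695, 158.13563537597656), 0.06663818657398224)
-100 [None, None, None, None, None, None, None, None, None, None, None, None, None, None]
-94 [None, 55, 55, None, 79, 96, 116, 112, 119, 119, 124, None, None, None]
-88 [None, 52, 51, None, 67, 104, 103, 103, 102, 102, None, None, None, None]
-82 [None, 55, 50, None, 67, 103, 102, 102, 100, 104, 99, None, None, None]
-76 [None, 55, None, None, 78, 102, 103, 101, 102, 101, 97, None, None, None]
-70 [None, 52, 51, None, 75, 102, 102, 102, 103, 105, 97, None, None, None]
-64 [None, 51, 51, None, 73, 102, 102, 102, 101, 101, None, None, None, None]
-58 [None, 53, 50, None, 60, 102, 101, 103, 101, 102, None, None, None, None]
-52 [None, 52, 51, None, 82, 101, 102, 102, 104, 103, 99, None, None, None]
-46 [None, 53, 53, None, 55, 101, 103, 101, 102, 102, 29, None, None, None]
-40 [None, 53, None, None, 69, 124, 126, 123, 126, 128, None, None, None, None]
-34 [None, 52, None, None, 90, 127, 127, 125, 128, 125, 125, None, None, None]
-28 [None, 52,
[... 1144 characters left out ...]
ne, None]
62 [21, 52, 54, None, 85, 125, 124, 125, 126, 126, 125, None, None, None]
bar [521.1 -24.2  52.8] [ -0.  520.9] [515.  -96.5  39.5] [528.6  62.3  59.8]
top rack 0.82 ((461.17333984375, 5.775001525878906), (155.612060546875, 309.10699462890625), 79.29041290283203) [107.4 125.1 190. ]
side tray 0.76 ((322.1907653808594, -199.3155517578125), (1386.162353515625, 165.98648071289062), 75.2306137084961) [31.4 42.2 46.3]
side tray 0.71 ((319.3157653808594, -451.6929931640625), (941.9071655273438, 21.73927116394043), 58.44329833984375) [ 34.1  76.3 103. ]
side rack 0.56 ((369.0286865234375, -411.3773193359375), (1057.2034912109375, 123.22396850585938), 61.84123611450195) [101.9 115.1 127. ]
```

View pics/crop.png

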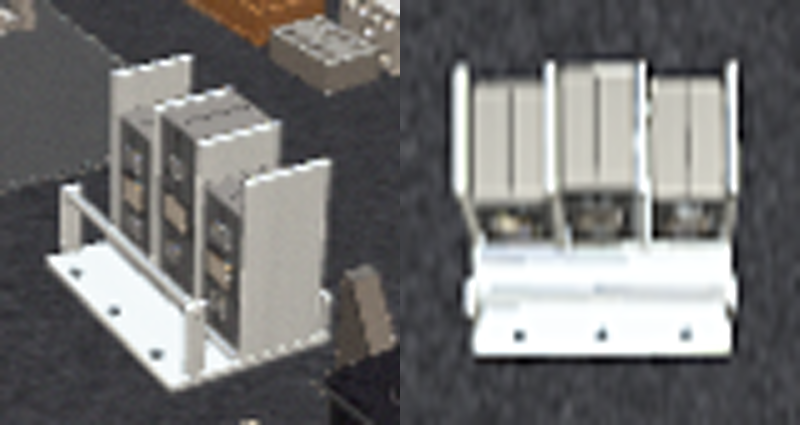

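The tall case is the grey one in the middle bay: side (279,173), top (240,165), with its top at z≈127 against 102 for its neighbours. The candidates were:
- the three grey cases at top (222,165), (240,165) and (254,165)
- the two orange look-alikes at side (308,281) and (388,273), which I'm leaving alone

The crop confirms the middle case is level with the bay walls, with the latches and card facing the robot. The rack has almost no yaw, and its origin is at about (552,-16.5).

move_arm(
  steps=[
    [0, 0, 4, 0.027, -0.0415, 0.002, 0],
    [0, 0, 4, 0.027, -0.0415, 0.002, 0],
    [0, 0, 4, 0.027, -0.0415, 0.002, 0],
    [0, 0, 4, 0.027, -0.0415, 0.002, 0],
    [0, 0, 4, 0.027, -0.0415, 0.002, 0],
  ],
)

```text
clock: 1.7
eef_pos: [356.8, 402.2, 241.6]
tool_rot: [3.141, 0.001, -3.136]
force: [0.4, 1.2, 0.6]
width: 12.0
gripper_force: 0.0
```

Run:
```python
from h import *
P=cloud("top",np.load("top0.npy")); im=cv2.imread("pics/top0.png").astype(int)
m=(im[...,0]>im[...,2]+50)&(abs(P[...,0]-474)<130)&(abs(P[...,1]-365)<160)
Q=P[m]; t=Q[Q[:,2]>35]; f=Q[Q[:,2]<15]
print(cv2.minAreaRect(t[:,:2].astype(np.float32)),np.median(t,0),np.median(f[:,2]),f[:,:2].min(0),f[:,:2].max(0))
np.set_printoptions(precision=4); print(telemetry.read_state())
```

```text
((470.046875, 362.3182373046875), (213.86602783203125, 141.78846740722656), 84.20480346679688) [466.7 361.6  44.5] 2.2646708903071158 [402.6 258.2] [560.3 489. ]
{'clock': 1.7, 'qpos': array([-0.8595,  0.4544, -0.0549,  1.8189,  0.0319,  0.8685,  0.6468]), 'qd': array([ 0.9744, -0.2309, -0.1555,  0.3562,  0.0857, -0.1358,  1.4449]), 'tau': array([ -6.4158, -45.3253,  -0.4821, -17.248 ,  -0.2051,   0.3622,
        -1.5607]), 'eef_pos': array([356.8167, 402.1572, 241.5823]), 'tool_rot': array([ 3.1413,  0.0005, -3.1362]), 'force': array([0.4038, 1.1648, 0.5517]), 'torque': array([ 0.0251, -0.0074,  0.0186]), 'gripper_force': 0.0, 'width': 11.99533582486829}
```

move_arm(
  steps=[
    [0, 0, 0, 0.027, -0.041, 0, 0],
    [0, 0, 0, 0.027, -0.041, 0, 0],
    [0, 0, 0, 0.027, -0.041, 0, 0],
    [0, 0, 0, 0.027, -0.041, 0, 0],
    [0, 0, 0, 0.027, -0.041, 0, 0],
  ],
)

```text
clock: 2.2
eef_pos: [491.9, 197.1, 241.6]
tool_rot: [3.141, 0.001, -3.139]
force: [-0.1, 0.2, -0.0]
width: -0.1
gripper_force: 0.0
```

move_arm(
  steps=[
    [0, 0, 0, 0.028, -0.041, 0, 0],
    [0, 0, 0, 0.028, -0.041, 0, 0],
    [0, 0, 0, 0.028, -0.041, 0, 0],
    [0, 0, 0, 0.028, -0.041, 0, 0],
    [0, 0, 0, 0.028, -0.041, 0, 0],
  ],
)

```text
clock: 2.7
eef_pos: [631.9, -8.0, 241.5]
tool_rot: [3.141, 0.0, -3.139]
force: [0.5, 0.6, 0.9]
width: 0.0
gripper_force: 0.0
```

move_arm(
  steps=[
    [0, 0, -0.3, 0.01, -0.01, 0, 0],
    [0, 0, 0, 0, 0, 0, 0],
    [0, 0, 0, 0, 0, 0, 0],
  ],
)

```text
clock: 3.0
eef_pos: [640.4, -15.3, 241.0]
tool_rot: [3.14, -0.001, 3.139]
force: [0.2, -0.1, -0.2]
width: -0.1
gripper_force: 0.0
```

move_arm(
  steps=[
    [0, 0, 0, 0, -0.001, -0.04, 0],
    [0, 0, 0, 0, 0, -0.04, 0],
    [0, 0, 0, 0, 0, -0.04, 0],
    [0, 0, 0, 0, 0, -0.022, 0],
    [0, 0, 0, 0, 0, 0, 0],
  ],
)

```text
clock: 3.5
eef_pos: [637.4, -14.6, 96.1]
tool_rot: [3.14, -0.008, -3.141]
force: [0.1, 0.2, -0.0]
width: -0.0
gripper_force: 0.0
```

move_arm(
  steps=[
    [0, 0, 0, -0.006, 0, 0, 0],
    [0, 0, 0, -0.006, 0, 0, 0],
    [0, 0, 0, -0.006, 0, 0, 0],
    [0, 0, 0, -0.006, 0, 0, 0],
    [0, 0, 0, -0.006, 0, 0, 0],
  ],
)

```text
clock: 4.0
eef_pos: [611.6, -17.2, 100.6]
tool_rot: [3.142, 0.003, 3.139]
force: [0.6, 0.3, 1.4]
width: -0.0
gripper_force: 0.7
```

move_arm(
  steps=[
    [0, 0, 0, -0.005, 0, 0, 0],
    [0, 0, 0, -0.005, 0, 0, 0],
    [0, 0, 0, -0.005, 0, 0, 0],
    [0, 0, 0, -0.005, 0, 0, 0],
    [0, 0, 0, -0.005, 0, 0, 0],
  ],
)

```text
clock: 4.5
eef_pos: [585.1, -17.2, 99.1]
tool_rot: [-3.142, -0.001, 3.138]
force: [-0.1, -0.7, 0.8]
width: 0.2
gripper_force: 0.2
```

move_arm(
  steps=[
    [0, 0, 0, -0.004, 0, 0, 0],
    [0, 0, 0, -0.004, 0, 0, 0],
    [0, 0, 0, -0.004, 0, 0, 0],
    [0, 0, 0, -0.004, 0, 0, 0],
    [0, 0, 0, 0, 0, 0, 0],
  ],
)

```text
clock: 5.0
eef_pos: [569.6, -17.2, 99.4]
tool_rot: [3.142, 0.0, 3.139]
force: [0.8, 0.4, 0.3]
width: -0.4
gripper_force: 0.0
```

Run:
```python
from h import *
im,d=eyes.get_image("side"); cv2.imwrite("pics/s1.png",cv2.resize(im[100:230,215:345],(600,600),interpolation=2))
```

```text
(no output)
```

View pics/s1.png

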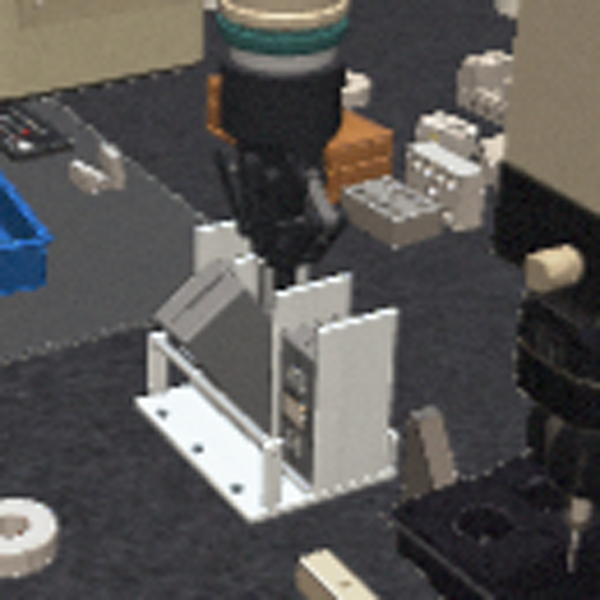

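The case now leans on the rest bar, with its top at crop (215,290), ahead of the walls. The finger is free behind it. Next I retract and measure the lean.

move_arm(
  steps=[
    [0, 0, 0, 0.01, 0, 0.02, 0],
    [0, 0, 0, 0, 0, 0.04, 0],
    [0, 0, 0, 0, 0, 0.045, 0],
    [0, 0, 0, 0, 0, 0.045, 0],
    [0, 0, 0, -0.02, 0, 0.02, 0.085],
  ],
)

```text
clock: 5.55
eef_pos: [563.8, -17.1, 273.6]
tool_rot: [3.141, 0.009, 3.139]
force: [0.1, -0.6, 0.1]
width: 13.6
gripper_force: 0.0
```

move_arm(
  steps=[
    [0, -8.5, 0, -0.025, 0, 0, 0.085],
    [0, -8.5, 0, -0.025, 0, 0, 0.085],
    [0, -8.5, 0, -0.025, 0, 0, 0.085],
    [0, -8.5, 0, -0.02, 0, 0, 0.085],
    [0, 0, 0, 0, 0, 0, 0.085],
  ],
)

```text
clock: 6.05
eef_pos: [480.2, -27.3, 259.6]
tool_rot: [-3.115, 0.387, 3.136]
force: [1.1, -0.1, -0.5]
width: 84.7
gripper_force: 0.0
```

Run:
```python
from h import *
print(telemetry.read_state()["qpos"]*100)
im,d=eyes.get_image("side"); cv2.imwrite("pics/s2.png",cv2.resize(im[80:230,190:340],(600,600),interpolation=2))
for r in finder.pinpoint("side","tall_case_mid")[:2]: print(r["confidence"],w("side",r["location"]))
P=cloud("side",d); m=(abs(P[...,1]+17)<40)&(P[...,0]>470)&(P[...,0]<551)&(P[...,2]>80)&(P[...,2]<150)
Q=P[m]; print(len(Q),Q.min(0),Q.max(0)); 
# right side face y ~ -39
s=Q[Q[:,1]<-32]; print(len(s),np.median(s,0),cv2.minAreaRect(s[:,[0,2]].astype(np.float32)))
# top face: fit normal
t=Q[Q[:,1]>-34]; 
for _ in range(6):
    c=t.mean(0); n=np.linalg.svd(t-c)[2][2]; e=abs((t-c)@n); t=t[e<max(3,np.percentile(e,85))] if e.max()>4 else t
print(len(t),c,n,np.degrees(np.arctan2(-n[0],n[2])),t.min(0),t.max(0))
im,d=eyes.get_image("top"); 
for r in finder.pinpoint("top","tall_case_mid")[:2]: print(r["confidence"],w("top",r["location"]))
```

```text
[  9.1  20.3 -14.5 227.2  26.2  29.2 127.8]
0.98 [548.8 -20.4  76.4]
0.97 [ 580.7 -473.2   56.5]
387 [488.9 -42.6  80.2] [550.4   6.  136.1]
236 [523.1 -37.7 105.2] ((525.3994750976562, 100.17253875732422), (54.038818359375, 55.39661407470703), 33.47655487060547)
132 [511.8 -15.6 121.8] [-0.6  0.   0.8] 35.44151151376783 [489.6 -34.  103.7] [532.6   5.2 135.8]
0.76 [ 579.8 -468.8   62.3]
0.74 [ 409.9 -417.5   60.2]
```

View pics/s2.png

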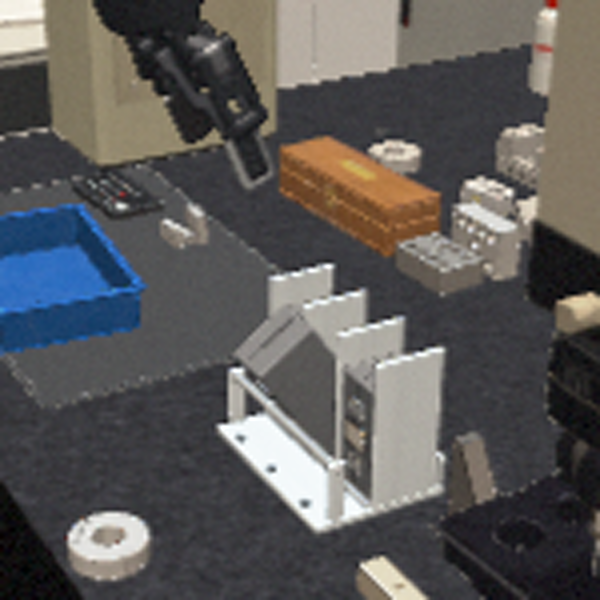

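The case leans about 34°, at side crop (290,350), and the top face centre is at about (512,-16,122). The wrist is near its limit for leaning the hand, so I'll grip at about 17° tilt. The pads are flat on the sides, so the relative angle doesn't matter.

move_arm(
  steps=[
    [1.4, 5.2, 0.9, 0.008, 0.01, -0.02, 0.085],
    [0, 0, 0, 0.008, 0, -0.02, 0.085],
    [0, 0, 0, 0.008, 0, -0.02, 0.085],
    [0, 0, 0, 0, 0, 0, 0.085],
    [0, 0, 0, 0, 0, 0, 0.085],
  ],
)

```text
clock: 6.75
eef_pos: [508.0, -16.7, 200.3]
tool_rot: [3.141, 0.299, -3.141]
force: [-0.4, 0.0, -0.7]
width: 84.8
gripper_force: 0.0
```

Run:
```python
from h import *
np.set_printoptions(precision=3);s=telemetry.read_state();print(s["qpos"],s["eef_pos"],s["tool_rot"])
T=R.from_euler('xyz',[np.pi,np.radians(17),np.pi])
print((T*R.from_euler('xyz',s["tool_rot"]).inv()).as_rotvec(degrees=True),T.as_matrix()[:,2])
```

```text
[ 0.085  0.37  -0.148  2.209  0.246  0.275  1.298] [508.047 -16.737 200.336] [ 3.141  0.299 -3.141]
[-0.026  0.124 -0.021] [ 0.292  0.    -0.956]
```

move_arm(
  steps=[
    [0, 0, 0, 0.002, 0, -0.03, 0.085],
    [0, 0, 0, 0.004, 0, -0.03, 0.085],
    [0, 0, 0, 0.008, 0, -0.03, 0.085],
    [0, 0, 0, 0.008, 0, -0.03, 0.085],
    [0, 0, 0, 0, 0, 0, 0.085],
  ],
)

```text
clock: 7.25
eef_pos: [517.3, -25.1, 131.7]
tool_rot: [-3.117, 0.286, -3.139]
force: [0.4, -0.4, 1.0]
width: 85.0
gripper_force: 0.0
```

Run:
```python
from h import *
np.set_printoptions(precision=3);s=telemetry.read_state();print(s["qpos"],s["eef_pos"],s["tool_rot"],s["force"])
im,d=eyes.get_image("side"); cv2.imwrite("pics/s3.png",cv2.resize(im[120:220,220:320],(600,600),interpolation=2))
```

```text
[ 0.232  0.536 -0.363  2.238  1.129  0.246  0.428] [517.284 -25.087 131.742] [-3.117  0.286 -3.139] [ 0.383 -0.365  1.016]
```

View pics/s3.png

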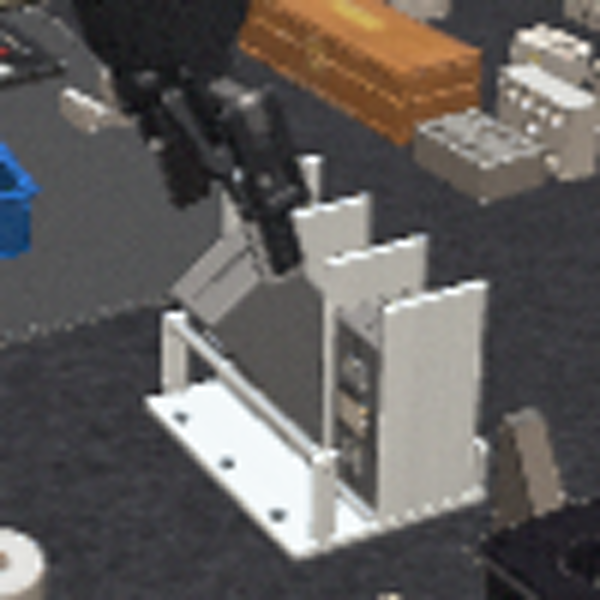

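The wrist is at its q6 limit. The crop shows the fingers straddling the case at (250,240), not yet deep enough. I'll back off and take the wrist round (q5 to about π) with a sideways tilt, which allows the full lean.

move_arm(
  steps=[
    [0, 0, 0, -0.01, 0, 0.03, 0.085],
    [0, 0, 0, -0.015, 0, 0.02, 0.085],
    [-8, 0, 0, -0.01, 0, 0, 0.085],
    [-8, 0, 0, 0, 0, 0, 0.085],
    [0, 0, 0, 0, 0, 0, 0.085],
  ],
)

```text
clock: 7.8
eef_pos: [484.4, -15.9, 182.6]
tool_rot: [-2.866, 0.275, -3.055]
force: [0.3, 1.1, -0.3]
width: 84.8
gripper_force: 0.0
```

```bash
cat > st.py <<'E'
from h import *
import sys
np.set_printoptions(precision=3);s=telemetry.read_state();print(s["qpos"],s["eef_pos"],s["tool_rot"],s["width"],s["gripper_force"])
T=R.from_euler('xyz',[np.pi,np.radians(float(sys.argv[1])),np.pi]); C=R.from_euler('xyz',s["tool_rot"])
print("turn",(T*C.inv()).as_rotvec(degrees=True),"z",C.as_matrix()[:,2])
E
python3 st.py 34
```

```text
[ 0.022  0.426 -0.371  2.269  1.117  0.537  0.314] [484.368 -15.935 182.566] [-2.866  0.275 -3.055] 84.84872120672767 0.0
turn [ 15.124 -17.503   1.791] z [ 0.283 -0.248 -0.926]
```

move_arm(
  steps=[
    [0, -8, 0, 0, 0, 0, 0.085],
    [0, -8, 0, 0, 0, 0, 0.085],
    [0, -8, 0, 0, 0, 0, 0.085],
    [0, 0, 0, 0, 0, 0, 0.085],
  ],
)

```text
clock: 8.2
eef_pos: [478.1, -36.5, 174.4]
tool_rot: [-2.798, 0.414, -3.055]
force: [-0.3, 0.5, 0.5]
width: 85.0
gripper_force: 0.0
```

```bash
python3 st.py 40
```

```text
[ 0.095  0.472 -0.522  2.416  1.617  0.664 -0.269] [478.104 -36.468 174.367] [-2.798  0.414 -3.055] 85.03052373627287 0.0
turn [ 17.426 -15.335   5.508] z [ 0.407 -0.302 -0.862]
```

move_arm(
  steps=[
    [0, -6, 0, 0.01, 0.005, 0, 0.085],
    [0, -6, 0, 0.01, 0.005, 0, 0.085],
    [3, -4, 1, 0.0, 0.005, 0, 0.085],
    [3, 0, 1, 0, 0.004, 0, 0.085],
    [0, 0, 0, 0, 0, 0, 0.085],
  ],
)

```text
clock: 8.7
eef_pos: [511.9, -18.7, 168.8]
tool_rot: [-2.853, 0.572, -3.054]
force: [-0.7, 0.0, 0.4]
width: 85.0
gripper_force: 0.0
```

```bash
python3 st.py 40
```

```text
[ 0.494  0.802 -1.238  2.464  1.787  1.228 -0.431] [511.899 -18.659 168.803] [-2.853  0.572 -3.054] 85.01938293813238 0.0
turn [13.62  -6.556  4.842] z [ 0.542 -0.238 -0.806]
```

move_arm(
  steps=[
    [4, 0, 1, 0, 0, 0, 0.085],
    [4, 0, 1, 0, 0, 0, 0.085],
    [4, 0, 1, 0, 0, 0, 0.085],
    [2, 0, 1, 0, 0, 0, 0.085],
    [0, 0, 0, 0, 0, 0, 0.085],
  ],
)

```text
clock: 9.2
eef_pos: [516.5, -17.7, 172.0]
tool_rot: [-3.142, 0.586, 3.14]
force: [-0.7, 0.3, 0.6]
width: 84.9
gripper_force: 0.0
```

```bash
python3 st.py 34
```

```text
[ 0.759  0.752 -1.239  2.465  1.967  0.848 -0.39 ] [516.544 -17.665 171.973] [-3.142  0.586  3.14 ] 84.9201477162139 0.0
turn [ 0.001 -0.435  0.078] z [ 0.553 -0.001 -0.833]
```

move_arm(
  steps=[
    [0, 0, 0, 0.004, 0, -0.02, 0.085],
    [0, 0, 0, 0.004, 0, -0.02, 0.085],
    [0, 0, 0, 0.004, 0, -0.02, 0.085],
    [0, 0, 0, 0, 0, 0, 0.085],
    [0, 0, 0, 0, 0, 0, 0.085],
  ],
)

```text
clock: 9.7
eef_pos: [532.8, -14.2, 113.4]
tool_rot: [3.137, 0.583, -3.14]
force: [0.7, 0.2, -0.1]
width: 85.0
gripper_force: 0.0
```

```bash
python3 st.py 34
python3 - <<'E'
from h import *
im,d=eyes.get_image("side"); cv2.imwrite("pics/s4.png",im)
E
```

```text
[ 0.707  0.971 -1.232  2.466  2.087  1.04  -0.418] [532.839 -14.161 113.376] [ 3.137  0.583 -3.14 ] 84.96121486805555 0.0
turn [-0.205 -0.586 -0.256] z [ 0.551  0.005 -0.835]
```

View pics/s4.png

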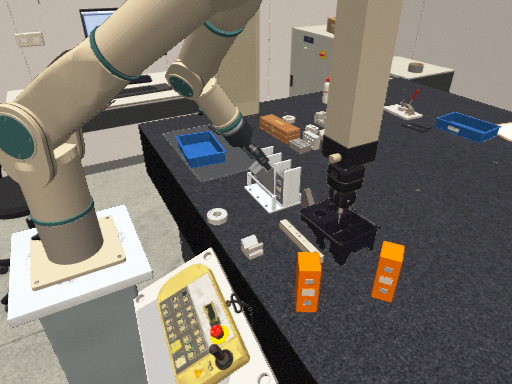

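The arm is well clear of everything, and the gripper at (258,155) straddles the leaning case along its axis. I'll go the last 25 mm and close.

move_arm(
  steps=[
    [0, 0, 0, 0, -0.001, -0.008, 0.085],
    [0, 0, 0, 0, -0.001, -0.008, 0.085],
    [0, 0, 0, 0, 0, -0.008, 0.085],
    [0, -0.5, 0, 0, 0, 0, 0.085],
    [0, 0, 0, 0, 0, 0, 0.085],
  ],
)

```text
clock: 10.25
eef_pos: [538.3, -17.0, 90.1]
tool_rot: [3.134, 0.589, 3.14]
force: [0.0, -0.5, 0.9]
width: 84.9
gripper_force: 0.0
```

```bash
python3 st.py 34
```

```text
[ 0.712  1.071 -1.246  2.466  2.135  1.128 -0.404] [538.278 -16.959  90.117] [3.134 0.589 3.14 ] 84.88339838229255 0.0
turn [-0.351 -0.23  -0.169] z [ 0.556  0.007 -0.831]
```

move_arm(
  steps=[
    [0, 0, 0, -0.004, 0, -0.001, 0.085],
    [0, 0, 0, 0, 0, 0, 0.06],
    [0, 0, 0, 0, 0, 0, 0.03],
    [0, 0, 0, 0, 0, 0, 0.03],
    [0, 0, 0, 0, 0, 0, 0.03],
  ],
)

```text
clock: 10.75
eef_pos: [537.6, -17.1, 89.9]
tool_rot: [3.134, 0.587, 3.141]
force: [-1.5, -0.1, 1.9]
width: 43.5
gripper_force: 62.2
```

move_arm(
  steps=[
    [0, 0, 0, 0, 0, 0, 0.03],
    [0, 0, 0, 0, 0, 0, 0.03],
  ],
)

```text
clock: 10.95
eef_pos: [537.6, -17.1, 89.9]
tool_rot: [3.134, 0.587, 3.141]
force: [0.5, 0.7, 3.4]
width: 43.4
gripper_force: 62.3
```

Gripped at 43.4 mm. Now I lift along the case axis.

move_arm(
  steps=[
    [0, 0, 0, -0.003, 0, 0.008, 0.03],
    [0, 0, 0, -0.004, 0, 0.008, 0.03],
    [0, 0, 0, -0.004, 0, 0.01, 0.03],
    [0, 0, 0, -0.004, 0, 0.012, 0.03],
    [0, 0, 0, 0, 0, 0, 0.03],
  ],
)

```text
clock: 11.45
eef_pos: [528.0, -17.4, 129.4]
tool_rot: [3.135, 0.582, -3.141]
force: [-0.4, 2.2, -1.5]
width: 43.2
gripper_force: 63.3
```

```bash
python3 st.py 34
```

```text
[ 0.733  0.919 -1.247  2.467  2.051  0.993 -0.401] [527.988 -17.395 129.442] [ 3.135  0.582 -3.141] 43.21568449637164 63.290719985961914
turn [-0.334 -0.651 -0.243] z [ 0.55   0.007 -0.835]
```

move_arm(
  steps=[
    [0, 0, 0, -0.002, 0, 0.02, 0.03],
    [0, 0, 0, -0.002, 0, 0.022, 0.03],
    [0, 0, 0, -0.001, 0, 0.024, 0.03],
    [0, 0, 0, 0, 0, 0.025, 0.03],
    [0, 0, 0, 0, 0, 0.025, 0.03],
  ],
)

```text
clock: 11.95
eef_pos: [522.5, -18.4, 244.4]
tool_rot: [3.134, 0.579, 3.14]
force: [-0.1, -1.5, -3.4]
width: 43.5
gripper_force: 65.1
```

```bash
python3 st.py 34
```

```text
[ 0.858  0.506 -1.229  2.36   1.673  0.566 -0.109] [522.513 -18.38  244.393] [3.134 0.579 3.14 ] 43.54268662348849 65.10272026062012
turn [-0.34  -0.8   -0.115] z [ 0.548  0.006 -0.837]
```

move_arm(
  steps=[
    [0, 6, 0, 0, 0.03, 0, 0.03],
    [0, 6, 0, 0, 0.035, 0, 0.03],
    [0, 6, 0, -0.005, 0.035, 0, 0.03],
    [0, 6, 0, -0.005, 0.035, 0, 0.03],
    [0, 5, 0, -0.005, 0.035, 0, 0.03],
  ],
)

```text
clock: 12.45
eef_pos: [509.5, 129.9, 243.1]
tool_rot: [-3.137, 0.132, 3.139]
force: [2.0, 0.2, -4.3]
width: 43.6
gripper_force: 65.1
```

```bash
python3 st.py 0
```

```text
[ 0.421  0.616 -1.167  1.943  0.805  0.98   0.446] [509.546 129.85  243.076] [-3.137  0.132  3.139] 43.62885872052871 65.05558490753174
turn [0.263 7.562 0.179] z [ 0.132 -0.005 -0.991]
```

move_arm(
  steps=[
    [0, 2, 0, -0.008, 0.044, 0, 0.03],
    [0, 2, 0, -0.008, 0.045, 0, 0.03],
    [0, 0, 0, -0.008, 0.045, 0, 0.03],
    [0, 0, 0, -0.008, 0.045, 0, 0.03],
    [0, 0, 0, -0.006, 0.035, 0, 0.03],
  ],
)

```text
clock: 12.95
eef_pos: [470.8, 345.5, 242.2]
tool_rot: [-3.137, 0.066, 3.141]
force: [0.6, -0.4, -2.5]
width: 43.2
gripper_force: 65.0
```

move_arm(
  steps=[
    [0, 0, 0, 0, 0, -0.03, 0.03],
    [0, 0, 0, 0, 0, -0.02, 0.03],
    [0, 0, 0, 0, 0, 0, 0.03],
  ],
)

```text
clock: 13.25
eef_pos: [470.6, 340.8, 189.4]
tool_rot: [-3.132, 0.063, 3.141]
force: [-0.9, -0.1, -2.8]
width: 43.3
gripper_force: 65.1
```

```bash
python3 st.py 0
python3 - <<'E'
from h import *
im,d=eyes.get_image("side"); cv2.imwrite("pics/s5.png",cv2.resize(im[70:190,150:270],(600,600),interpolation=2))
P=cloud("side",d)
r=finder.pinpoint("side","tall_case_mid")
for q in r[:2]: print(q["confidence"],w("side",q["location"]))
for k in ("tall_case","tall_case_mid"):
  for q in finder.cut_out("side",k)[:1]:
    S=P[q["mask"]];print(k,q["confidence"],np.median(S,0),np.percentile(S,2,axis=0),np.percentile(S,98,axis=0))
E
```

```text
[-0.092  0.767 -1.036  1.786  0.833  1.05   0.115] [470.639 340.793 189.438] [-3.132  0.063  3.141] 43.254489612963006 65.07072687149048
turn [0.575 3.584 0.071] z [ 0.062 -0.01  -0.998]
0.79 [ 416.5 -418.    59.1]
0.78 [471.  340.3 172.4]
tall_case 0.94 [ 561.9 -485.1   86.5] [ 546.2 -504.     4.9] [ 599.8 -453.3  120.3]
tall_case_mid 0.86 [455.2 320.  163.3] [ 437.4  314.2 -329.5] [ 915.8 1909.   228.6]
```

View pics/s5.png

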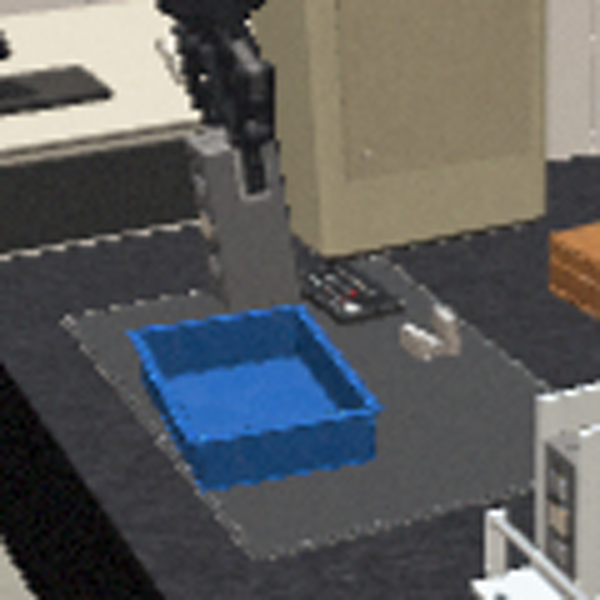

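The case is held firmly at crop (245,220) and still leans back a few degrees. I'll level it, centre it and measure the tilt.

move_arm(
  steps=[
    [0.6, 3.6, 0, 0, 0.02, 0, 0.03],
    [0, 0, 0, 0, 0, -0.02, 0.03],
    [0, 0, 0, 0, 0, 0, 0.03],
    [0, 0, 0, 0, 0, 0, 0.03],
  ],
)

```text
clock: 13.85
eef_pos: [472.3, 363.2, 174.3]
tool_rot: [3.134, 0.006, 3.139]
force: [-0.2, -0.3, -3.2]
width: 43.1
gripper_force: 65.3
```

```bash
cat > lean.py <<'E'
from h import *
im,d=eyes.get_image("side"); P=cloud("side",d); y=telemetry.read_state()["eef_pos"]
for q in finder.pinpoint("side","tall_case_mid")[:2]: print(q["confidence"],w("side",q["location"]))
m=(abs(P[...,1]-(y[1]-22))<8)&(abs(P[...,0]-y[0])<60)&(P[...,2]>50)&(P[...,2]<y[2]-12)
S=P[m]; print(len(S),S.min(0),S.max(0))
# left/right edges per height and side-plane roll
zs=np.arange(np.percentile(S[:,2],10),np.percentile(S[:,2],92),8); E=[]
for z in zs:
    s=S[abs(S[:,2]-z)<5]
    if len(s)>5: E.append((z,np.percentile(s[:,0],3),np.percentile(s[:,0],97)))
E=np.array(E); print("lean deg front/back",[np.degrees(np.arctan(np.polyfit(E[:,0],E[:,i],1)[0])) for i in(1,2)]); print(E)
print("roll",np.degrees(np.arctan(np.polyfit(S[:,2],S[:,1],1)[0])))
E
python3 st.py 0; python3 lean.py
```

```text
[-0.113  0.826 -1.037  1.725  0.807  1.07   0.143] [472.278 363.171 174.301] [3.134 0.006 3.139] 43.11123413176211 65.28817892074585
turn [-0.414  0.337  0.161] z [ 0.006  0.007 -1.   ]
0.9 [ 414.  -416.    60.3]
0.83 [472.4 362.  160.7]
256 [440.7 336.6  94.1] [495.4 348.8 162.5]
lean deg front/back [np.float64(-0.09193369552915938), np.float64(-2.1209725261755032)]
[[102.4 443.1 493.7]
 [110.4 442.  493.7]
 [118.4 441.8 494.2]
 [126.4 443.6 495.2]
 [134.4 443.2 491.8]
 [142.4 443.8 492. ]
 [150.4 441.3 493. ]]
roll -1.49939397510622
```

Lean is within about 1° and the case is centred over the tray, about (471,362) against (470,363). Now I lower it and feel for the floor.

move_arm(
  steps=[
    [-0.4, 0.5, 0, 0, 0, -0.02, 0.03],
    [0, 0, 0, 0, 0, -0.02, 0.03],
    [0, 0, 0, 0, 0, -0.02, 0.03],
    [0, 0, 0, 0, 0, -0.015, 0.03],
    [0, 0, 0, 0, 0, 0, 0.03],
  ],
)

```text
clock: 14.45
eef_pos: [471.2, 362.1, 96.1]
tool_rot: [-3.139, -0.006, 3.139]
force: [-0.1, -1.1, -2.7]
width: 43.3
gripper_force: 65.2
```

move_arm(
  steps=[
    [0, 0, 0, 0, 0, -0.005, 0.03],
    [0, 0, 0, 0, 0, -0.003, 0.03],
    [0, 0, 0, 0, 0, -0.002, 0.03],
    [0, 0, 0, 0, 0, 0, 0.03],
  ],
)

```text
clock: 14.85
eef_pos: [472.3, 363.7, 88.9]
tool_rot: [3.141, -0.003, 3.139]
force: [1.0, 0.0, -3.0]
width: 43.0
gripper_force: 65.4
```

```bash
python3 st.py 0; python3 lean.py
```

```text
[-0.16   0.93  -0.949  1.773  0.922  0.954  0.061] [472.329 363.667  88.943] [ 3.141 -0.003  3.139] 43.00292958872062 65.35038471221924
turn [-0.047 -0.15   0.154] z [-0.003  0.001 -1.   ]
0.81 [ 413.8 -416.    60.4]
0.67 [470.8 362.8  72.7]
104 [440.1 335.2  50.1] [494.5 349.1  76.9]
lean deg front/back [np.float64(4.79221734680636), np.float64(8.9509559901072)]
[[ 52.  440.9 491.2]
 [ 60.  441.4 492.7]
 [ 68.  442.2 493.7]]
roll -0.14790550146687198
```

move_arm(
  steps=[
    [0, 0, 0, 0, 0, -0.003, 0.03],
    [0, 0, 0, 0, 0, -0.002, 0.03],
    [0, 0, 0, 0, 0, 0, 0.03],
  ],
)

```text
clock: 15.25
eef_pos: [472.1, 363.4, 83.4]
tool_rot: [3.141, -0.003, 3.139]
force: [-0.1, -0.8, -3.5]
width: 43.9
gripper_force: 65.4
```

move_arm(
  steps=[
    [0, 0, 0, 0, 0, -0.002, 0.03],
    [0, 0, 0, 0, 0, 0, 0.03],
  ],
)

```text
clock: 15.45
eef_pos: [472.3, 363.8, 82.5]
tool_rot: [3.141, -0.002, 3.139]
force: [-0.2, -1.7, 3.5]
width: 43.5
gripper_force: 66.0
```

move_arm(
  steps=[
    [0, 0, 0, 0, 0, -0.0015, 0.03],
    [0, 0, 0, 0, 0, 0, 0.03],
  ],
)

```text
clock: 15.65
eef_pos: [472.5, 363.9, 82.4]
tool_rot: [3.141, -0.001, 3.139]
force: [-1.1, -3.4, 13.1]
width: 43.5
gripper_force: 67.3
```

The force jumped to +13 N, so the foot is on the floor. I'll ease up slightly, release and withdraw.

move_arm(
  steps=[
    [0, 0, 0, 0, 0, 0.001, 0.03],
    [0, 0, 0, 0, 0, 0, 0.05],
    [0, 0, 0, 0, 0, 0, 0.07],
    [0, 0, 0, 0, 0, 0, 0.07],
    [0, 0, 0, 0, 0, 0, 0.07],
  ],
)

```text
clock: 16.15
eef_pos: [472.2, 363.7, 81.0]
tool_rot: [3.141, -0.003, 3.139]
force: [-0.4, -0.3, -0.5]
width: 70.0
gripper_force: 0.0
```

move_arm(
  steps=[
    [0, 0, 0, 0, 0, 0.01, 0.07],
    [0, 0, 0, 0, 0, 0.02, 0.07],
    [0, 0, 0, 0, 0, 0.03, 0.07],
    [0, 0, 0, 0, 0, 0.04, 0.07],
    [0, 0, 0, 0, 0, 0.04, 0.07],
  ],
)

```text
clock: 16.65
eef_pos: [471.7, 364.0, 224.2]
tool_rot: [3.14, -0.003, 3.14]
force: [1.0, -0.3, 0.2]
width: 69.4
gripper_force: 0.0
```

move_arm(
  steps=[
    [0, 0, 0, 0, 0, 0.01, 0.07],
    [0, 0, 0, 0, 0, 0, 0.07],
    [0, 0, 0, 0, 0, 0, 0.07],
  ],
)

```text
clock: 16.95
eef_pos: [472.1, 362.9, 231.0]
tool_rot: [-3.141, -0.003, 3.139]
force: [-0.4, -0.9, -0.6]
width: 69.6
gripper_force: 0.0
```

Run:
```python
from h import *
im,d=eyes.get_image("side"); cv2.imwrite("pics/s6.png",cv2.resize(im[70:230,150:310],(600,600),interpolation=2))
for q in finder.pinpoint("side","tall_case_mid")[:3]: print(q["confidence"],w("side",q["location"]))
s=telemetry.read_state(); print(s["clock"],s["eef_pos"],s["width"],s["gripper_force"],s["force"])
```

```text
0.68 [ 581.7 -474.8   54.2]
0.58 [ 414.3 -416.4   61.1]
0.57 [470.5 361.1  68.1]
17.05 [471.8 362.6 229.8] 70.44707596791515 0.0 [-0.2 -0.6 -0.3]
```

View pics/s6.png

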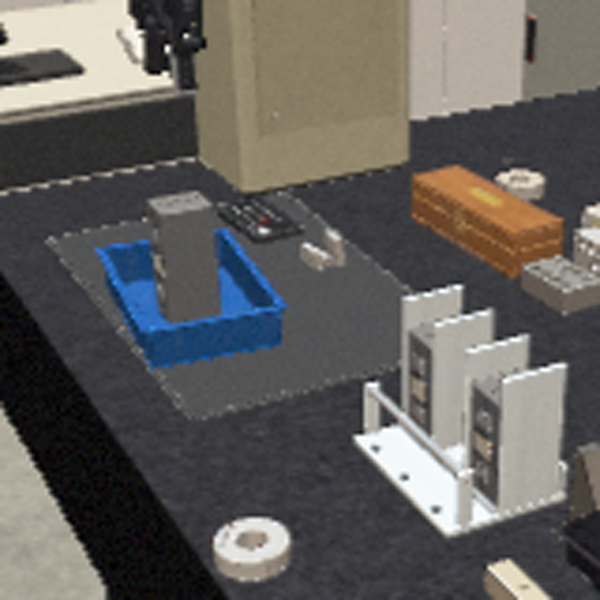

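The tall case stands upright in the middle of the tray at crop (185,255). The short cases are still in their bays at (420,385) and (485,440), the ring gauge hasn't moved, and the gripper is clear above.

```bash
python3 -c "
from cell import ctrl; print(ctrl.finish_job())"
```

```text
the job is handed in; nothing more can be done
None
```

The tall case was tipped onto the rest bar, lifted out and set down upright in the middle of the near blue tray, and the job is handed in at about 17 s; no verdict came back. In the last picture the short cases and ring gauge sat where they started; the V-block was out of frame, and the arm never went near it.

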